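# Uncover the sample well of the blue-capped photometer

### The arm

A 6-joint arm with a two-finger parallel gripper is mounted at the origin on the work surface. World frame = base frame: x ahead of the robot, y to its left, z up, the work surface at z = 0. Lengths are in m, angles in rad, forces in N, time in s.
With the tool pointing down it reaches from about 0.3 to 0.85 m from the base axis. Payload 5.4 kg.
Tool frame: the origin (TCP) lies at the very end of the fingers, on their centre line; the grasp point (between the pads) lies 19 mm behind it (ctrl.grasp_offset is the distance from the TCP to the grasp point, in m); z points along the fingers, y is the line along which they close (so a half turn about z gives the same grasp; the last joint's range is limited). The gripper opens to 85 mm and grips with 20 to 120 N. Pads are 22 mm wide; open, the fingers measure 114 mm over their backs; the gripper's body (76 mm by 85 mm) begins 54 mm behind the grasp point. The pads swing forward as they close: fully open they stand 13 mm farther back than shut.
Start: joints at [1.092, 0.158, 1.597, -0, 1.386, -0.21], TCP at [0.153, 0.554, 0.231] pointing down, gripper open.
Joint ranges: [-2.91, 2.91], [-0.94, 2.29], [0.18, 2.7], [-1.29, 4.43], [0.17, 2.64], [-3, 3]. Speed limits (rad/s): [2.57, 2.57, 3.14, 3.14, 3.14, 3.14].

### API

Orientations are given as [roll, pitch, yaw] about the fixed x, y, z axes, in that order (R = Rz(yaw) Ry(pitch) Rx(roll)).
In Python, from cell import ctrl gives the robot as it stands.
- The arm moves only by the tool arm_command, never from a script. Its argument "series" is a list of rows, each an object of numbers: "x", "y", "z": the shift along the tool's x, y, z in mm; "rx", "ry", "rz": the turn, a rotation vector about the tool's x, y, z in degrees; "jaw": the finger opening in mm, from 0 to 85.4. A call has 1 to 12 rows; each row is the pose to reach, as a shift and turn from the pose commanded when the call began, along the tool's axes at that moment; what a row does not reach only later rows make up. A row lasts 1/8 s, in which the tool goes at most 62.5 mm and 10.7 degrees, less where a joint would pass 70% of its speed; a pose out of reach is approached as far as the arm can. A call with a gripper value outside its range is refused whole. The fingers move at their own pace and stop on an object; the grip force is fixed at half the most. Time passes only in rows, so rows that repeat a pose let the fingers close. It gives the time, the measured TCP pose, the force, the opening and the grip force at its end, in the units of the state.
- ctrl.get_state(): the state, without advancing time (a new reading comes with each control period).
- ctrl.camera(name): name is "side" or "top"; returns the picture (480x640x3 uint8, red, green, blue); there is no depth.
- ctrl.calibration(name): a dict with "fx", "fy", "cx", "cy" (pixels), "rvec" (rotation vector, rad) and "tvec" (3), from world to camera coordinates, as OpenCV has them. Camera axes: x right, y down, z forward; pixel columns grow to the right and rows downward; lengths in m; the calibration is good to about 2 mm. A picture is of the moment at which its call begins. calibration takes no time and is no camera call.
- ctrl.job_done(): hands the job in; it is judged then, once.
The state is a dict: "time_s": time; "qpos": joint angles; "dq": joint speeds; "tau": joint torques, N m; "position": TCP position; "ee_rot": TCP orientation; "wrist_force": force on the tool from outside, world axes, zero at the start; "moment": the same for the moment, N m; "gripper_width": finger opening in m; "grip_force": force on a finger pad.
Only numpy, scipy, OpenCV 4.12 (cv2) and the standard library are available. Lean on these libraries where they do the work, as an engineer would, in place of code of your own. Each camera call takes 0.05 s, during which the arm holds its last target. There are 200 camera calls.

### The job

Two bench photometers stand on the lab bench, each with its sample well shut by a dust cover that turns on a single pin. Swing the blue cover aside, either way, by its black knob until the whole well is uncovered and ready for a vial, then let go; leave the orange cover shut.

Things in the scene. Friction and masses are not known exactly. Their poses are not given: they have to be found in the camera images.
- blue_reader: White photometer with the blue cover, fixed to the bench: box 150 (x) x 120 (y) x 60 mm high, plus a grey key panel 50 x 120 x 36 mm high against its -x end. Origin: centre of the box's underside, z up. Sample well: round hole 30 mm across in the top, centre at x=-15, y=0. The cover's vertical pin: x=+45, y=0. Place varies, yaw up to 0.4 rad; the two photometers may swap places.
- blue_cover (a joint): Blue cover's angle about its vertical pin, rad: 0 = over the well, + = counter-clockwise from above, stops at +-1.6; starts within 0.1 of 0; well fully clear from 0.63. Disc 44 mm across, centre 60 mm from the pin, on a 22 mm wide arm; 64 to 70 mm above the bench, pin head to 76. Turns level with friction, about 2 N at the knob; stays where left.
- blue_knob (a point): Centre of the top of the blue cover's black knob: an upright round post 14 mm across, 30 mm tall, on the middle of the disc, 60 mm from the pin; its top is 100 mm above the bench. Nothing else stands on the cover.
- orange_knob (a point): The same point on the orange cover's knob, on the other photometer of the same make, at least 25 cm from the blue one centre to centre. To be left shut.
Things that resemble listed ones, but are neither listed nor needed, are in the scene too. What is shaped like the blue_reader but brown or purple is not meant.

How it is judged:
By the outcome, as a careful person would: the job done as asked, in the order asked, and still so for the second after the job is handed in, with the robot touching nothing.
It also fails if it takes over 29 s, if anything falls off the work surface, if the arm or the gripper's body presses on something with over 40 N, if the wrist force passes 120 N, or if a joint passes its speed limit or range.

## Working session

There is one attempt and no reset: what is moved stays moved. The work goes in short steps, Python scripts to look and compute and a tool call to move; the robot and the scene stay as the last step left them, time stands still between calls to the robot, and variables do not carry over. Pictures are saved under pics/ and viewed, at most 10 in all, crops included, and the job is handed in when it is done.

Besides the shell and the picture viewer there is one more tool, called after "Request:" as name(argument=value, ...), one argument or row to a line, values as JSON. arm_command: Moves the arm, as the interface text tells. Its arguments: {"type":"object","properties":{"series":{"type":"array","items":{"type":"object","properties":{"x":{"type":"number"},"y":{"type":"number"},"z":{"type":"number"},"rx":{"type":"number"},"ry":{"type":"number"},"rz":{"type":"number"},"jaw":{"type":"number"}}}}},"required":["series"]}

```bash
mkdir -p pics; cat > h.py <<'E'
import numpy as np, cv2
from cell import ctrl
def snap(n,f):
    im=ctrl.camera(n); cv2.imwrite('pics/'+f,im[:,:,::-1]); return im
def ray(n,u,v,z):
    c=ctrl.calibration(n); R=cv2.Rodrigues(np.array(c['rvec'],float))[0]; t=np.array(c['tvec'],float).ravel()
    o=-R.T@t; d=R.T@np.array([(u-c['cx'])/c['fx'],(v-c['cy'])/c['fy'],1])
    return o+d*(z-o[2])/d[2]
def proj(n,p):
    c=ctrl.calibration(n); K=np.array([[c['fx'],0,c['cx']],[0,c['fy'],c['cy']],[0,0,1.]])
    return cv2.projectPoints(np.array(p,float).reshape(-1,3),np.array(c['rvec'],float),np.array(c['tvec'],float),K,None)[0].reshape(-1,2)
E
python3 - <<'E'
from h import *
snap('top','t1.png'); snap('side','s1.png'); s=ctrl.get_state(); print(s['position'],s['ee_rot'])
E
```

```text
[0.15246374 0.5538559  0.23040877] [-3.13990533e+00 -3.71016559e-04  2.87275834e+00]
```

View pics/t1.png

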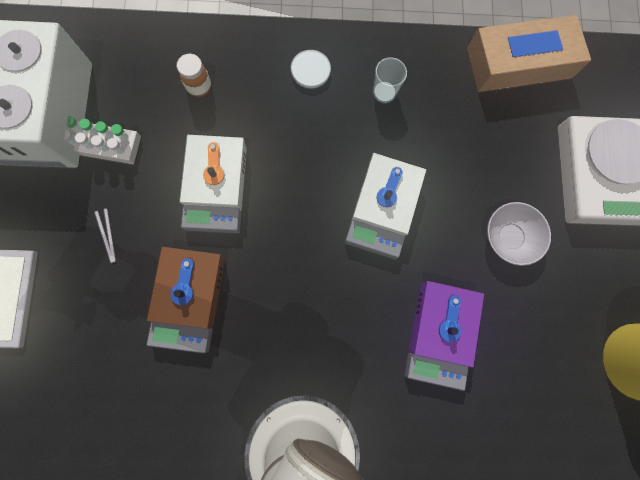

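View pics/s1.png

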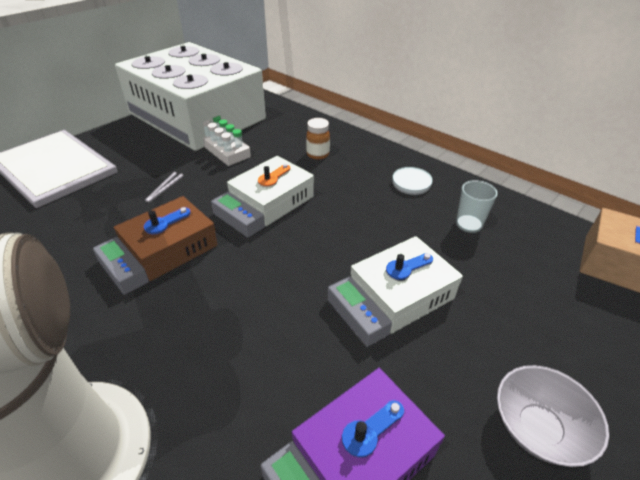

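The top view shows these covers:
- white with blue, knob about (388,196)
- white with orange, (213,174)
- brown with blue, (180,295)
- purple with blue, (452,331)

In the side view the white-and-blue one has its knob at (400,262). By the description I choose the white one with the blue cover; next I measure it and check a crop.

```bash
python3 - <<'E'
from h import *
s=ctrl.get_state(); print('tcp px',proj('top',s['position']),proj('side',s['position']),'base',proj('top',[0,0,0]))
im=cv2.imread('pics/t1.png'); h=cv2.cvtColor(im,cv2.COLOR_BGR2HSV)
x0,y0,x1,y1=340,145,435,265
sub=h[y0:y1,x0:x1]
blue=cv2.inRange(sub,(100,120,80),(125,255,255))
n,l,st,c=cv2.connectedComponentsWithStats(blue)
for i in range(1,n):
    if st[i,4]>15: print('blue',st[i],c[i]+[x0,y0])
dark=cv2.inRange(im[y0:y1,x0:x1],(0,0,0),(60,60,60)); n,l,st,c=cv2.connectedComponentsWithStats(dark)
for i in range(1,n):
    if 8<st[i,4]<400: print('dark',st[i],c[i]+[x0,y0])
w=cv2.inRange(sub,(0,0,170),(180,50,255)); cs=max(cv2.findContours(w,0,2)[0],key=cv2.contourArea)
r=cv2.minAreaRect(cv2.convexHull(cs)); print(r)
for p in cv2.boxPoints(r): print('corner',p+[x0,y0],ray('top',*(p+[x0,y0]),.06))
cv2.imwrite('pics/c1.png',cv2.resize(im[y0:y1,x0:x1],None,fx=5,fy=5,interpolation=2))
E
```

```text
tcp px [[-56.59503388 388.5544977 ]] [[-39.79440014 126.7835935 ]] base [[301.803403   455.86847468]]
blue [ 37  23  25  39 396] [389.01515152 189.4520202 ]
dark [ 0  0  7 12 31] [341.87096774 149.19354839]
((50.13979721069336, 47.80730056762695), (57.16476821899414, 67.3028564453125), 17.52556800842285)
corner [352.75062943 216.28965759] [ 0.48620468 -0.09185626  0.06      ]
corner [373.01763535 152.11083126] [ 0.63099077 -0.13447125  0.06      ]
corner [427.52896118 169.32494354] [ 0.59611693 -0.25335936  0.06      ]
corner [407.26196289 233.50376892] [ 0.4527707  -0.20723543  0.06      ]
```

View pics/c1.png

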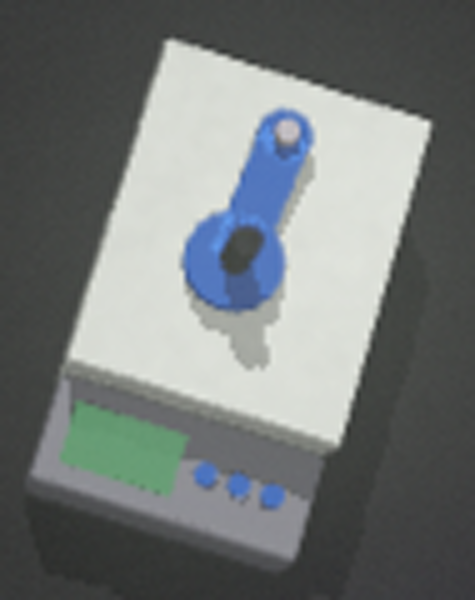

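The crop confirms the choice: white box, blue arm and disc, black knob and grey key panel. Pin head is at about (397.6,171.4), disc centre (387,197), knob top (389.2,193).

```bash
python3 - <<'E'
from h import *
P=ray('top',397.6,171.4,.076); D=ray('top',387,197,.07); K=ray('top',389.2,193,.1)
im=cv2.imread('pics/s1.png')[235:300,370:450]
cs=[c for c in cv2.findContours(cv2.inRange(im,(0,0,0),(60,60,60)),0,2)[0] if cv2.contourArea(c)>20]
for c in cs: x,y,w,h=cv2.boundingRect(c); print('side knob',x+370,y+235,w,h, ray('side',x+370+w/2,y+235+2,.1))
print(P,D,K,proj('side',K),np.linalg.norm((D-P)[:2]),np.linalg.norm((K-P)[:2]))
a=np.arctan2(*(K-P)[[1,0]]); print('arm dir',a)
s=ctrl.get_state(); R=cv2.Rodrigues(np.zeros(3))[0]
from scipy.spatial.transform import Rotation as Ro
R=Ro.from_euler('xyz',s['ee_rot']).as_matrix()
print('shift to knob, z .08:',R.T@(np.r_[K[:2],.08]-s['position'])*1000, 'yaw chg deg',np.degrees(a-s['ee_rot'][2]))
print(R.round(3))
E
```

```text
side knob 396 256 7 14 [ 0.52404622 -0.16236106  0.1       ]
side knob 418 235 32 26 [ 0.60896753 -0.1778517   0.1       ]
side knob 370 235 43 20 [ 0.55879022 -0.12239526  0.1       ]
[ 0.58335893 -0.1846955   0.076     ] [ 0.5279777  -0.16289981  0.07      ] [ 0.52796751 -0.16213583  0.1       ] [[400.70307031 256.71553555]] 0.059515821664526694 0.0598092637389658
arm dir 2.754828363137184
shift to knob, z .08: [-552.24486878 -590.28312558  151.20010234] yaw chg deg -6.756890040081839
[[-0.964  0.266 -0.001]
 [ 0.266  0.964 -0.002]
 [ 0.    -0.002 -1.   ]]
```

Request:
arm_command(
  series=[
    {"x":-30,"y":-32,"jaw":40},
    {"x":-70,"y":-75,"jaw":40},
    {"x":-115,"y":-123,"jaw":40},
    {"x":-160,"y":-171,"jaw":40},
    {"x":-205,"y":-219,"jaw":40},
    {"x":-250,"y":-267,"jaw":40},
    {"x":-295,"y":-315,"jaw":40},
    {"x":-340,"y":-363,"jaw":40},
    {"x":-380,"y":-406,"jaw":40},
    {"x":-415,"y":-443,"rz":2,"jaw":40},
    {"x":-445,"y":-475,"rz":4,"jaw":40},
    {"x":-470,"y":-502,"rz":6.8,"jaw":40},
  ],
)

```text
schema error: expected keys x, y, z, rx, ry, rz, jaw
```

Request:
arm_command(
  series=[
    {"x":-30,"y":-32,"z":0,"rx":0,"ry":0,"rz":0,"jaw":40},
    {"x":-75,"y":-80,"z":0,"rx":0,"ry":0,"rz":0,"jaw":40},
    {"x":-115,"y":-123,"z":0,"rx":0,"ry":0,"rz":0,"jaw":40},
    {"x":-160,"y":-171,"z":0,"rx":0,"ry":0,"rz":0,"jaw":40},
    {"x":-205,"y":-219,"z":0,"rx":0,"ry":0,"rz":0,"jaw":40},
    {"x":-250,"y":-267,"z":0,"rx":0,"ry":0,"rz":0,"jaw":40},
    {"x":-295,"y":-315,"z":0,"rx":0,"ry":0,"rz":0,"jaw":40},
    {"x":-340,"y":-363,"z":0,"rx":0,"ry":0,"rz":0,"jaw":40},
    {"x":-385,"y":-411,"z":0,"rx":0,"ry":0,"rz":0,"jaw":40},
    {"x":-430,"y":-460,"z":0,"rx":0,"ry":0,"rz":2,"jaw":40},
    {"x":-475,"y":-508,"z":0,"rx":0,"ry":0,"rz":4,"jaw":40},
    {"x":-510,"y":-545,"z":0,"rx":0,"ry":0,"rz":6.8,"jaw":40},
  ],
)

```text
time_s: 1.6
position: [0.4929, -0.0948, 0.231]
ee_rot: [3.141, -0.0, 2.752]
wrist_force: [1.4, 0.9, 0.5]
gripper_width: 0.04
grip_force: 0.0
```

```bash
cat > d.py <<'E'
from h import *
from scipy.spatial.transform import Rotation as Ro
def to(p,arm):
    s=ctrl.get_state(); R=Ro.from_euler('xyz',s['ee_rot']).as_matrix()
    print(s['time_s'],s['position'].round(4) if hasattr(s['position'],'round') else s['position'],np.round(s['ee_rot'],3),'w',s['gripper_width'],'shift',(R.T@(np.array(p)-s['position'])*1000).round(1),'rz',np.degrees(s['ee_rot'][2]-arm).round(1))
E
python3 -c "
from d import *
to([.528,-.162,.15],2.755)"
```

```text
1.6 [ 0.4929 -0.0948  0.231 ] [ 3.141 -0.     2.752] w 0.040037130062929256 shift [-58.1 -48.8  80.9] rz -0.2
```

Request:
arm_command(
  series=[
    {"x":-30,"y":-25,"z":0,"rx":0,"ry":0,"rz":0,"jaw":40},
    {"x":-58,"y":-49,"z":15,"rx":0,"ry":0,"rz":0,"jaw":40},
    {"x":-58,"y":-49,"z":50,"rx":0,"ry":0,"rz":0,"jaw":40},
    {"x":-58,"y":-49,"z":80,"rx":0,"ry":0,"rz":0,"jaw":40},
    {"x":-58,"y":-49,"z":100,"rx":0,"ry":0,"rz":0,"jaw":40},
    {"x":-58,"y":-49,"z":110,"rx":0,"ry":0,"rz":0,"jaw":40},
    {"x":-58,"y":-49,"z":110,"rx":0,"ry":0,"rz":0,"jaw":40},
  ],
)

```text
time_s: 2.48
position: [0.5272, -0.1599, 0.1208]
ee_rot: [3.141, -0.001, 2.754]
wrist_force: [0.3, 0.6, 0.1]
gripper_width: 0.0398
grip_force: 0.0
```

```bash
python3 -c "
from d import *
to([.528,-.162,.08],2.755)
im=snap('side','s2.png')
cv2.imwrite('pics/c2.png',cv2.resize(im[180:330,310:490,::-1],None,fx=4,fy=4))"
```

```text
2.475 [ 0.5272 -0.1599  0.1208] [ 3.141e+00 -1.000e-03  2.754e+00] w 0.039805421421486256 shift [-1.6 -1.7 40.8] rz -0.0
```

View pics/c2.png

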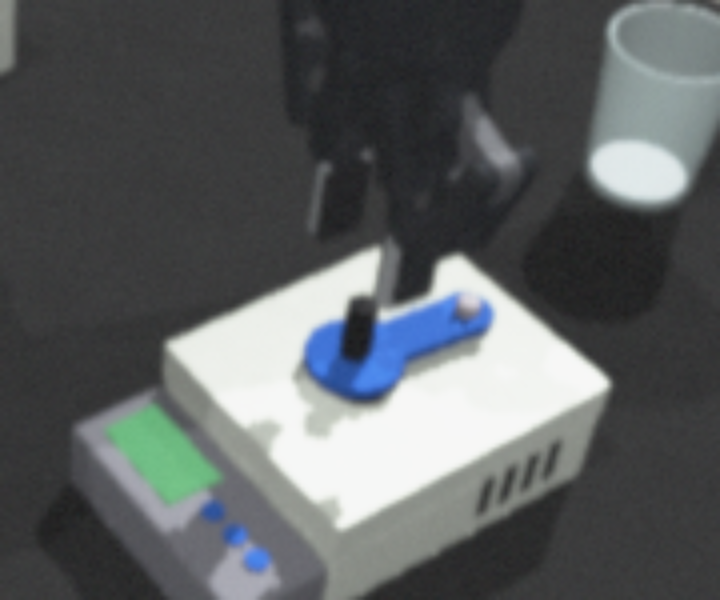

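The fingers straddle the knob (knob top at crop (362,300), tips at (325,235) and (405,300)), centred as intended. Going down.

Request:
arm_command(
  series=[
    {"x":-1,"y":-2,"z":15,"rx":0,"ry":0,"rz":0,"jaw":40},
    {"x":-1,"y":-2,"z":30,"rx":0,"ry":0,"rz":0,"jaw":40},
    {"x":-1,"y":-2,"z":41,"rx":0,"ry":0,"rz":0,"jaw":40},
    {"x":-1,"y":-2,"z":41,"rx":0,"ry":0,"rz":0,"jaw":24},
    {"x":-1,"y":-2,"z":41,"rx":0,"ry":0,"rz":0,"jaw":24},
    {"x":-1,"y":-2,"z":41,"rx":0,"ry":0,"rz":0,"jaw":24},
  ],
)

```text
time_s: 3.28
position: [0.5282, -0.1626, 0.0809]
ee_rot: [-3.141, 0.001, 2.754]
wrist_force: [0.4, 1.0, -0.2]
gripper_width: 0.0242
grip_force: 0.0
```

```bash
python3 - <<'E'
from d import *
P=np.array([.5834,-.1847]); a0=2.755
s=ctrl.get_state(); print(s['wrist_force'])
for d in np.arange(.1,1.21,.1):
    a=a0-d; to([P[0]+.06*np.cos(a),P[1]+.06*np.sin(a),.08],a)
E
```

```text
[ 0.37031626  0.99174321 -0.20600551]
3.275 [ 0.5282 -0.1626  0.0809] [-3.141e+00  1.000e-03  2.754e+00] w 0.024196439484186285 shift [0.3 6.3 0.9] rz 5.7
3.275 [ 0.5282 -0.1626  0.0809] [-3.141e+00  1.000e-03  2.754e+00] w 0.024196439484186285 shift [-0.6 12.2  0.9] rz 11.4
3.275 [ 0.5282 -0.1626  0.0809] [-3.141e+00  1.000e-03  2.754e+00] w 0.024196439484186285 shift [-2.1 18.   0.9] rz 17.1
3.275 [ 0.5282 -0.1626  0.0809] [-3.141e+00  1.000e-03  2.754e+00] w 0.024196439484186285 shift [-4.1 23.7  0.9] rz 22.9
3.275 [ 0.5282 -0.1626  0.0809] [-3.141e+00  1.000e-03  2.754e+00] w 0.024196439484186285 shift [-6.7 29.1  0.9] rz 28.6
3.275 [ 0.5282 -0.1626  0.0809] [-3.141e+00  1.000e-03  2.754e+00] w 0.024196439484186285 shift [-9.9 34.2  0.9] rz 34.3
3.275 [ 0.5282 -0.1626  0.0809] [-3.141e+00  1.000e-03  2.754e+00] w 0.024196439484186285 shift [-13.5  39.    0.9] rz 40.1
3.275 [ 0.5282 -0.1626  0.0809] [-3.141e+00  1.000e-03  2.754e+00] w 0.024196439484186285 shift [-17.6  43.4   0.9] rz 45.8
3.275 [ 0.5282 -0.1626  0.0809] [-3.141e+00  1.000e-03  2.754e+00] w 0.024196439484186285 shift [-22.1  47.3   1. ] rz 51.5
3.275 [ 0.5282 -0.1626  0.0809] [-3.141e+00  1.000e-03  2.754e+00] w 0.024196439484186285 shift [-27.   50.8   1. ] rz 57.2
3.275 [ 0.5282 -0.1626  0.0809] [-3.141e+00  1.000e-03  2.754e+00] w 0.024196439484186285 shift [-32.2  53.8   1. ] rz 63.0
3.275 [ 0.5282 -0.1626  0.0809] [-3.141e+00  1.000e-03  2.754e+00] w 0.024196439484186285 shift [-37.6  56.3   1. ] rz 68.7
```

Request:
arm_command(
  series=[
    {"x":0,"y":6,"z":0,"rx":0,"ry":0,"rz":6,"jaw":24},
    {"x":-1,"y":12,"z":0,"rx":0,"ry":0,"rz":11,"jaw":24},
    {"x":-2,"y":18,"z":0,"rx":0,"ry":0,"rz":17,"jaw":24},
    {"x":-4,"y":24,"z":0,"rx":0,"ry":0,"rz":23,"jaw":24},
    {"x":-7,"y":29,"z":0,"rx":0,"ry":0,"rz":29,"jaw":24},
    {"x":-10,"y":34,"z":0,"rx":0,"ry":0,"rz":34,"jaw":24},
    {"x":-14,"y":39,"z":0,"rx":0,"ry":0,"rz":40,"jaw":24},
    {"x":-18,"y":43,"z":0,"rx":0,"ry":0,"rz":46,"jaw":24},
    {"x":-22,"y":47,"z":0,"rx":0,"ry":0,"rz":51,"jaw":24},
    {"x":-27,"y":51,"z":0,"rx":0,"ry":0,"rz":57,"jaw":24},
    {"x":-32,"y":54,"z":0,"rx":0,"ry":0,"rz":63,"jaw":24},
    {"x":-38,"y":56,"z":0,"rx":0,"ry":0,"rz":69,"jaw":24},
  ],
)

```text
time_s: 4.78
position: [0.5834, -0.1241, 0.0802]
ee_rot: [-3.139, -0.001, 1.547]
wrist_force: [-3.0, 1.8, 1.4]
gripper_width: 0.0239
grip_force: 1.5
```

```bash
python3 -c "
from d import *
to([.5834,-.1247,.08],1.555)
im=snap('side','s3.png')
cv2.imwrite('pics/c3.png',cv2.resize(im[180:330,310:490,::-1],None,fx=4,fy=4))"
```

```text
4.775 [ 0.5834 -0.1241  0.0802] [-3.139e+00 -1.000e-03  1.547e+00] w 0.02393999825778575 shift [-0.6 -0.   0.2] rz -0.5
```

View pics/c3.png

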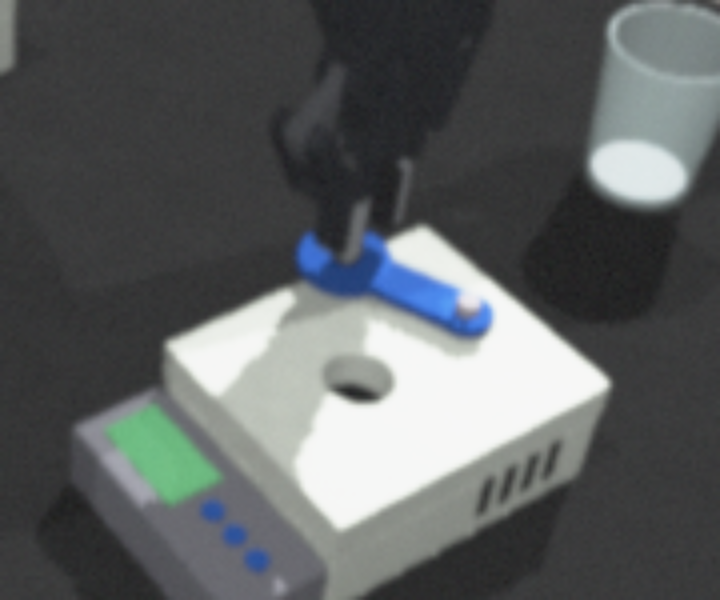

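The well, at crop (358,378), is fully uncovered, and the cover has swung about 1.1 rad. Opening the fingers and rising clear.

Request:
arm_command(
  series=[
    {"x":-38,"y":56,"z":0,"rx":0,"ry":0,"rz":0,"jaw":45},
  ],
)

```text
time_s: 4.95
position: [0.6296, -0.1569, 0.0764]
ee_rot: [-3.13, -0.005, 1.554]
wrist_force: [1.2, -0.6, 0.5]
gripper_width: 0.0412
grip_force: 0.0
```

That row was my mistake: it repeated the old shift, which moved the tool sideways about 46 mm while it still straddled the knob. I'll look at the state before doing anything else.

```bash
python3 -c "
from d import *
im=snap('side','s4.png')
cv2.imwrite('pics/c4.png',cv2.resize(im[180:330,310:490,::-1],None,fx=4,fy=4))
im=snap('top','t4.png')
cv2.imwrite('pics/d4.png',cv2.resize(im[120:270,320:500,::-1],None,fx=4,fy=4))
to([.63,-.157,.2],1.555); s=ctrl.get_state(); print(s['wrist_force'])"
```

```text
5.05 [ 0.6377 -0.1641  0.0791] [3.14e+00 2.00e-03 1.55e+00] w 0.045002797528986185 shift [   6.7   -7.6 -120.9] rz -0.3
[0.5238891  0.1924338  1.42682901]
```

View pics/c4.png

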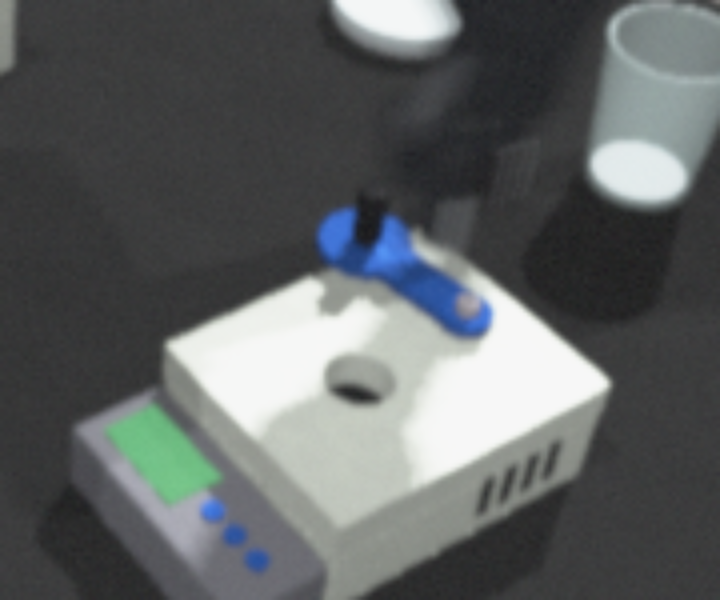

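View pics/d4.png

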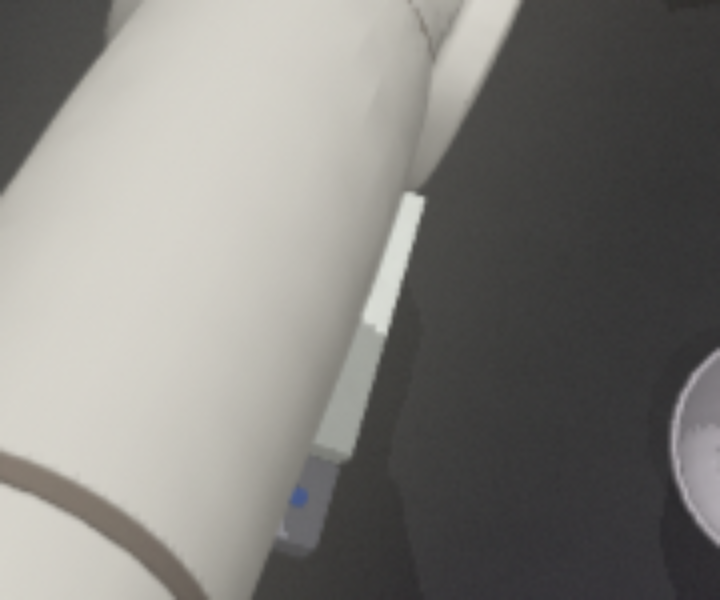

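The side view shows the well still fully open at crop (360,380). The cover turned a little further, with the knob at (370,215), and the fingers are off it with no contact force. In the top view the arm hides the cover. Rising straight up.

Request:
arm_command(
  series=[
    {"x":0,"y":0,"z":-30,"rx":0,"ry":0,"rz":0,"jaw":45},
    {"x":0,"y":0,"z":-75,"rx":0,"ry":0,"rz":0,"jaw":45},
    {"x":0,"y":0,"z":-120,"rx":0,"ry":0,"rz":0,"jaw":45},
    {"x":0,"y":0,"z":-150,"rx":0,"ry":0,"rz":0,"jaw":45},
    {"x":0,"y":0,"z":-150,"rx":0,"ry":0,"rz":0,"jaw":45},
    {"x":0,"y":0,"z":-150,"rx":0,"ry":0,"rz":0,"jaw":45},
  ],
)

```text
time_s: 5.8
position: [0.6345, -0.1608, 0.2293]
ee_rot: [-3.14, -0.0, 1.55]
wrist_force: [0.3, -0.2, -0.0]
gripper_width: 0.0452
grip_force: 0.0
```

```bash
python3 -c "
from d import *
im=snap('side','s5.png')"
```

```text
(no output)
```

View pics/s5.png

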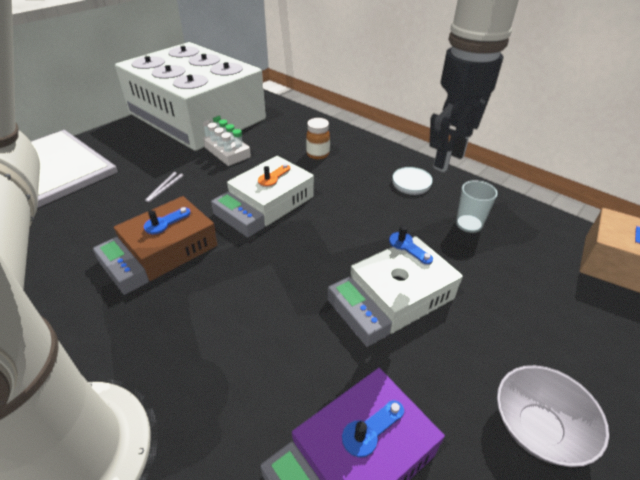

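The blue cover is aside with its well open at (400,274), the orange cover is still shut at (270,177), and the arm is clear of everything.

```bash
python3 -c "
from cell import ctrl
print(ctrl.job_done())"
```

```text
the job is handed in; nothing more can be done
None
```

The blue cover is swung aside by its knob with the whole well uncovered, and the orange cover is still shut; a wrong release move of mine pushed the blue cover a little further open, and I handed the job in at about 6 s with the arm clear (verdict not shown).

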